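# Tip the jar lids into the blue bin

## Robot

A 6-joint arm with a two-finger parallel gripper is mounted at the origin on the work surface. World frame = base frame: x ahead of the robot, y to its left, z up, the work surface at z = 0. Lengths are in mm, angles in rad, forces in N, time in s.
With the tool pointing down it reaches from about 375 to 825 mm from the base axis. Payload 5.5 kg.
Tool frame: the origin (TCP) lies at the very end of the fingers, on their centre line; the grasp point (between the pads) lies 19 mm behind it (grasp_offset is the distance from the TCP to the grasp point, in mm); z points along the fingers, y is the line along which they close (so a half turn about z gives the same grasp; the last joint's range is limited). The gripper opens to 85 mm and grips with 20 to 120 N. Pads are 22 mm wide; open, the fingers measure 114 mm over their backs; the gripper's body (76 mm by 85 mm) begins 54 mm behind the grasp point. The pads swing forward as they close: fully open they stand 13 mm farther back than shut.
Start: joints at [-1.22, 0.314, -0.047, 1.21, 0, 1.571], TCP at [206.186, -563.455, 208.799] pointing down, gripper open.
Joint ranges: [-2.67, 2.67], [-0.69, 1.73], [-1.03, 1.25], [-2.08, 2.16], [-1.42, 1.45], [-3.14, 3.14]. Speed limits (rad/s): [2.39, 2.39, 3.01, 3.14, 3.14, 3.14].

## Interface

Orientations are given as a unit quaternion [x, y, z, w].
In Python, from cell import get_obs, read_camera, sign_off, grasp_offset gives the robot as it stands.
- The arm moves only by the tool send_rows, never from a script. Its arguments are lists of equal length, an entry for each row: "offset": the shift along the world's x, y, z each as a share of 0.12 m, from -1 to 1, a list of three; "dr": the turn, a rotation vector about the world's x, y, z each as a share of 90 degrees, from -1 to 1, a list of three. In form: {"offset": [[tx, ty, tz], ...], "dr": [[ax, ay, az], ...]}. A call has 1 to 20 rows; each row is the pose to reach, as a shift and turn from the pose commanded when the call began; what a row does not reach only later rows make up. A row lasts 1/10 s, in which the tool goes at most 50 mm and 8.59 degrees, less where a joint would pass 70% of its speed; a pose out of reach is approached as far as the arm can. A call with a number of a shift or a turn outside -1 to 1 is refused whole. A call with a gripper value outside its range is refused whole. "jaw" is the closure, from -1 (fully open) to 1 (shut), set as the call begins (left out, the last holds). The fingers move at their own pace and stop on an object; the grip force is fixed at half the most. Time passes only in rows, so rows that repeat a pose let the fingers close. It gives the time, the measured TCP pose, the force, the opening and the grip force at its end, in the units of the state.
- get_obs(): the state, without advancing time (a new reading comes with each control period).
- read_camera(name): name is "scene" or "top" or "wrist"; returns a dict with "image" (384x512x3 uint8, blue, green, red), "fx", "fy", "cx", "cy" (pixels), "extrinsics" (4x4, takes a point from camera to world coordinates); the wrist camera has in their place "mount" (4x4, takes a point from camera to tool coordinates, whose origin is the TCP and whose axes are the flange's). Camera axes: x right, y down, z forward; pixel columns grow to the right and rows downward; lengths in mm; the calibration is good to about 2 mm. The wrist camera is an equidistant fisheye: a pixel r from the principal point sees the ray r / f radians off the axis. A picture is of the moment at which its call begins: read the wrist's pose just before it. There is no depth.
- sign_off(): hands the job in; it is judged then, once.
The state is a dict: "t": time; "q": joint angles; "joint_velocities": joint speeds; "joint_torque": joint torques, N m; "position": TCP position; "eef_rot": TCP orientation; "wrist_force": force on the tool from outside, world axes, zero at the start; "torque": the same for the moment, N m; "gripper_width": opening from 0.0 (shut) to 1.0 (fully open); "finger_force": force on a finger pad.
Only numpy, scipy, OpenCV 4.12 (cv2) and the standard library are available. Lean on these libraries where they do the work, as an engineer would, in place of code of your own. Each camera call takes 0.05 s, during which the arm holds its last target. There are 200 camera calls.

## Task

Pick up the orange-handled metal scoop, carry it level to the blue bin and tip its two white jar lids out over the open front edge into that bin, without touching the lids with the fingers. Then stand the empty scoop flat on the table again and let go.

Things in the scene. Friction and masses are not known exactly. Their poses are not given: they have to be found in the camera images.
- scoop_grip (a point): Mid-handle of a metal scoop: tray 120 x 120 mm, floor 4, walls 30 high at back and sides, none in front; orange bar handle out of the back, 100 long, 24 wide, top 40 and underside 14 above the table. Point: centre of the bar, 28 mm above the scoop's underside, 35 behind the tray, 155 behind the open edge; x to the open edge, z up. 300 g, balances 30 mm ahead. Starts flat on the table (z = 0).
- blue_bin: Blue plastic open-topped bin, fixed to the table, 200 mm along its x, 160 mm along its y, 70 mm high, walls and floor 4 mm. Origin: centre of the underside, x and y level. A grey bin of the same shape stands near it, and the two swap places from start to start.
- lid_a: White jar lid with a green top, a disc 44 mm across and 16 mm high, 20 g, lying loose in the scoop, left of the middle as seen from the handle. Smooth: it starts to slide when the scoop is tipped by some 15 to 25 degrees. Origin: centre of its underside.
- lid_b: The second lid, identical, right of the middle of the scoop. Origin: centre of its underside.

How it is judged (in metres and radians):
On the way, in this order (a step that is already met when the one before it is completed fails the run):
1. the scoop is lifted with both lids still in it (height (world z) of scoop_grip above 0.06 m and height (world z) of each of lid_a, lid_b above 0.025 m and x of lid_a in the frame of scoop_grip between 0.035 and 0.155 m and x of lid_b in the frame of scoop_grip between 0.035 and 0.155 m and distance between each of lid_a, lid_b and scoop_grip below 0.17 m), for 0.2 s.
2. the held-up scoop is tipped with its open front edge down, by at least 13 degrees (height (world z) of scoop_grip above 0.06 m and angle between scoop_grip's own x axis and vertical above 1.8 rad).
3. both lids lie in the blue bin while the scoop is still held up (height (world z) of scoop_grip above 0.06 m and x of lid_a in the frame of blue_bin between -0.098 and 0.098 m and y of lid_a in the frame of blue_bin between -0.078 and 0.078 m and height (world z) of each of lid_a, lid_b below 0.06 m and x of lid_b in the frame of blue_bin between -0.098 and 0.098 m and y of lid_b in the frame of blue_bin between -0.078 and 0.078 m), for 0.1 s.
At the end, for the whole second after the job is handed in: Both lids lie at rest inside the blue bin (below its rim), and the scoop stands flat on the table (within 7 degrees of level, grip point 15 to 40 mm above the table), released (x of lid_a in the frame of blue_bin between -0.098 and 0.098 m and y of lid_a in the frame of blue_bin between -0.078 and 0.078 m and height (world z) of each of lid_a, lid_b below 0.06 m and linear speed of each of lid_a, lid_b below 0.05 m/s and x of lid_b in the frame of blue_bin between -0.098 and 0.098 m and y of lid_b in the frame of blue_bin between -0.078 and 0.078 m and angle between scoop_grip's own z axis and vertical below 0.12 rad and height (world z) of scoop_grip between 0.015 and 0.04 m); the robot touches nothing.
It fails at once if a lid is gripped or pushed by the fingers (contact force between the fingers and lid_a above 1 N or contact force between the fingers and lid_b above 1 N).
It also fails if it takes over 64 s, if anything falls off the work surface, if the arm or the gripper's body presses on something with over 40 N, if the wrist force passes 120 N, or if a joint passes its speed limit or range.

## Working session

There is one attempt and no reset: what is moved stays moved. The work goes in short steps, Python scripts to look and compute and a tool call to move; the robot and the scene stay as the last step left them, time stands still between calls to the robot, and variables do not carry over. Pictures are saved under pics/ and viewed, at most 10 in all, crops included, and the job is handed in when it is done.

Besides the shell and the picture viewer there is one more tool, called after "Call:" as name(argument=value, ...) on one line, values as JSON. send_rows: Moves the arm, as the interface text tells. Its arguments: {"type":"object","properties":{"offset":{"type":"array"},"dr":{"type":"array"},"jaw":{"type":"number"}},"required":["offset","dr"]}

```bash
mkdir -p pics; ls; python3 - <<'E'
from cell import *
import cv2,json
o=get_obs();print(o, grasp_offset)
for n in("top","scene"):
    c=read_camera(n);cv2.imwrite(f"pics/{n}0.png",c["image"]);print(n,c["fx"],c["fy"],c["cx"],c["cy"],c["extrinsics"])
E
```

```text
pics
{'t': 0.0, 'q': array([-1.21998306e+00,  3.14244947e-01, -4.80874004e-02,  1.21019055e+00,
        2.76216833e-05,  1.57078739e+00]), 'joint_velocities': array([ 7.47552685e-05, -2.14206267e-03, -5.54197864e-04,  2.86865047e-04,
        2.89145792e-03, -2.60619406e-03]), 'joint_torque': array([ 8.09418725e-04, -5.39593005e+01,  3.39749873e+01,  1.91278313e-02,
        1.99944884e-04,  9.93171881e-06]), 'position': array([ 205.9932269 , -562.87091231,  207.91960283]), 'eef_rot': array([ 9.84654515e-01,  1.74512868e-01, -1.37048211e-04, -8.52451056e-04]), 'wrist_force': array([-0.43132157, -0.51068701,  0.69263488]), 'torque': array([-0.00439194,  0.01808769,  0.00781652]), 'finger_force': 0.0, 'gripper_width': 1.000945883173288} 18.700000000000003
top 456.6857964166516 456.6857964166516 256.9642405660649 190.31157611730072 [[-1.69382396e-02 -9.87005242e-01  1.59792827e-01  4.48986771e+02]
 [-9.99811475e-01  1.52024828e-02 -1.20788653e-02  1.48573507e+01]
 [ 9.49265568e-03 -1.59967297e-01 -9.87076671e-01  1.01416709e+03]
 [ 0.00000000e+00  0.00000000e+00  0.00000000e+00  1.00000000e+00]]
scene 416.1522544344986 416.1522544344986 257.8412208525623 192.44791141638535 [[ 5.86939939e-01  5.89785027e-01 -5.54666683e-01  1.16420910e+03]
 [ 8.09627223e-01 -4.25619721e-01  4.04167803e-01 -4.01406644e+02]
 [ 2.29503954e-03 -6.86295472e-01 -7.27319227e-01  8.03074351e+02]
 [ 0.00000000e+00  0.00000000e+00  0.00000000e+00  1.00000000e+00]]
```

View pics/top0.png

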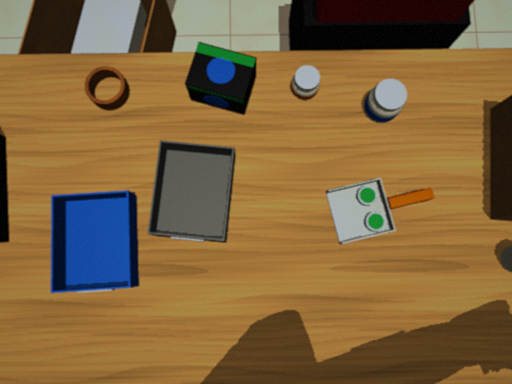

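View pics/scene0.png

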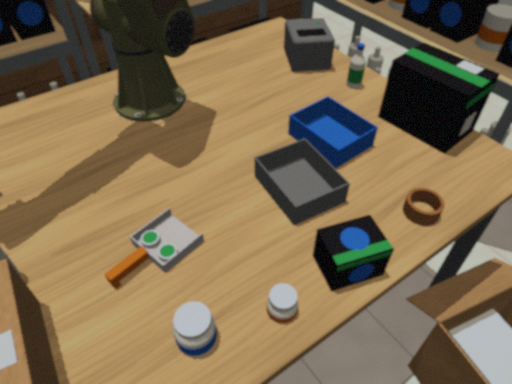

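The top view shows the scoop with its tray corners near (326,191), (382,180), (396,232) and (340,243). Its orange handle runs from (389,202) to (433,194), and the lids are at (367,195) and (375,221), near the back wall. The blue bin is at the left, columns 51–137 and rows 190–292, with the grey bin between them. The scene view agrees.

```bash
cat > h.py <<'E'
import numpy as np,cv2
from cell import *
def px2w(c,uv,z):
    T=c["extrinsics"];out=[]
    for u,v in np.atleast_2d(uv):
        d=T[:3,:3]@[(u-c["cx"])/c["fx"],(v-c["cy"])/c["fy"],1]
        out.append(T[:3,3]+d*(z-T[2,3])/d[2])
    return np.array(out)
def blob(img,lo,hi,roi=None):
    m=cv2.inRange(cv2.cvtColor(img,cv2.COLOR_BGR2HSV),lo,hi)
    n,l,s,ce=cv2.connectedComponentsWithStats(m)
    return [(s[i],ce[i],np.argwhere(l==i)[:,::-1].astype(np.float32)) for i in np.argsort(-s[1:,4])+1]
E
python3 - <<'E'
from h import *
np.set_printoptions(precision=1,suppress=True)
c=read_camera("top")
for s,ce,p in blob(c["image"],(5,180,120),(15,255,255))[:3]:
    if s[0]>350 and s[1]>150:
        b=cv2.boxPoints(cv2.minAreaRect(p));w=px2w(c,b,40);print("handle",s,w[:,:2],w.mean(0),[np.linalg.norm(w[i]-w[i-1]) for i in range(4)])
for s,ce,p in blob(c["image"],(50,150,80),(75,255,255))[:4]: print("green",s,px2w(c,ce,20))
print("tray",px2w(c,[(326,191),(340,243)],4),px2w(c,[(382,180),(396,232)],30))
print("bluerim",px2w(c,[(51,195),(131,190),(137,286),(52,292)],70))
print("grey",px2w(c,[(161,141),(235,149),(226,242),(149,236)],70))
s,ce,p=blob(c["image"],(105,120,40),(130,255,255))[0];print(s)
w=px2w(c,cv2.boxPoints(cv2.minAreaRect(p)),70);print("bluebox",w,w.mean(0))
E
```

```text
handle [389 188  46  21 466] [[ 587.7 -279.7]
 [ 609.  -377.4]
 [ 582.4 -381.5]
 [ 561.3 -284.2]] [ 585.1 -330.7   40. ] [np.float64(26.767224500284527), np.float64(99.99054464351616), np.float64(26.913968161369482), np.float64(99.56137752783945)]
green [196  43  60  24 547] [[929.6  69.3  20. ]]
green [369 214  14  15 159] [[ 538.4 -255.4   20. ]]
green [361 188  14  14 154] [[ 596.3 -240.3   20. ]]
tray [[ 608.6 -152.4    4. ]
 [ 492.1 -178.5    4. ]] [[ 627.  -272.3   30. ]
 [ 512.6 -295.6   30. ]]
bluerim [[598.6 432.3  70. ]
 [606.5 266.4  70. ]
 [409.7 249.   70. ]
 [400.8 419.4  70. ]]
grey [[711.2 205.6  70. ]
 [691.5  48.5  70. ]
 [495.2  68.8  70. ]
 [510.1 226.9  70. ]]
[  51  191   87  102 7503]
bluebox [[603.3 437.9  70. ]
 [605.3 258.4  70. ]
 [402.2 247.9  70. ]
 [400.8 421.4  70. ]] [502.9 341.4  70. ]
```

The sizes check out: the handle is 100 × 26 mm and the bin about 200 × 165 mm. The handle heading is about 102°, the grip point about (582,-316) and the blue bin centre about (504,342). I'll move to a point above the grip, turning the tool by 82°.

Call:
send_rows(offset=[[0.16, 0.2, 0], [0.32, 0.4, 0], [0.48, 0.6, 0], [0.64, 0.8, 0], [0.78, 1, 0]], dr=[[0, 0, 0.05], [0, 0, 0.1], [0, 0, 0.14], [0, 0, 0.18], [0, 0, 0.23]], jaw=-1)

```text
t: 0.65
position: [300.4, -442.3, 208.5]
eef_rot: [0.937, 0.35, 0.0, -0.0]
wrist_force: [1.2, -0.2, 0.6]
gripper_width: 0.999
finger_force: 0.0
```

Call:
send_rows(offset=[[0.12, 0.16, 0], [0.24, 0.32, 0], [0.36, 0.48, 0], [0.48, 0.64, 0], [0.6, 0.8, 0]], dr=[[0, 0, 0.05], [0, 0, 0.1], [0, 0, 0.14], [0, 0, 0.18], [0, 0, 0.23]])

```text
t: 1.15
position: [372.1, -346.5, 208.6]
eef_rot: [0.859, 0.513, -0.0, -0.0]
wrist_force: [0.8, -0.7, 0.1]
gripper_width: 1.003
finger_force: 0.0
```

Call:
send_rows(offset=[[0.18, 0.03, 0], [0.35, 0.05, 0], [0.53, 0.08, 0], [0.7, 0.1, 0], [0.88, 0.13, 0]], dr=[[0, 0, 0.05], [0, 0, 0.1], [0, 0, 0.14], [0, 0, 0.18], [0, 0, 0.23]])

```text
t: 1.65
position: [478.0, -331.6, 208.5]
eef_rot: [0.753, 0.658, -0.0, -0.0]
wrist_force: [-0.5, -0.3, 0.2]
gripper_width: 1.0
finger_force: 0.0
```

Call:
send_rows(offset=[[0.18, 0.03, -0.1], [0.35, 0.05, -0.2], [0.53, 0.08, -0.3], [0.7, 0.1, -0.4], [0.87, 0.13, -0.5], [0.87, 0.13, -0.5], [0.87, 0.13, -0.5], [0.87, 0.13, -0.5]], dr=[[0, 0, 0.05], [0, 0, 0.1], [0, 0, 0.14], [0, 0, 0.18], [0, 0, 0.22], [0, 0, 0.22], [0, 0, 0.22], [0, 0, 0.22]])

```text
t: 2.45
position: [581.2, -316.5, 149.1]
eef_rot: [0.63, 0.777, -0.0, -0.0]
wrist_force: [0.5, -0.2, -0.4]
gripper_width: 1.006
finger_force: 0.0
```

```bash
python3 - <<'E'
from h import *
from scipy.spatial.transform import Rotation as R
np.set_printoptions(precision=3,suppress=True)
o=get_obs();c=read_camera("wrist");cv2.imwrite("pics/w1.png",c["image"])
Rt=R.from_quat(o["eef_rot"]);M=c["mount"];print(o["t"],o["position"],Rt.as_matrix(),c["fx"],c["cx"],c["cy"],M)
def w(uv,z):
    uv=np.asarray(uv,float)
    d=(uv-[c["cx"],c["cy"]])/c["fx"];r=np.linalg.norm(d);v=np.r_[d/r*np.sin(r),np.cos(r)]
    T=np.eye(4);T[:3,:3]=Rt.as_matrix();T[:3,3]=o["position"];T=T@M
    v=T[:3,:3]@v;return T[:3,3]+v*(z-T[2,3])/v[2]
for s,ce,p in blob(c["image"],(5,180,100),(16,255,255))[:3]:
    b=cv2.boxPoints(cv2.minAreaRect(p));print(s,b,np.array([w(x,40) for x in b]))
for s,ce,p in blob(c["image"],(50,150,80),(75,255,255))[:3]: print("green",s,w(ce,20))
E
```

```text
2.45 [ 581.246 -316.455  149.147] [[-0.207  0.978 -0.   ]
 [ 0.978  0.207 -0.   ]
 [-0.    -0.    -1.   ]] 297.3186396354542 254.2468928561778 194.43633080839012 [[   0.001   -0.958   -0.288   73.122]
 [   1.       0.       0.001   -0.165]
 [  -0.001   -0.288    0.958 -163.918]
 [   0.       0.       0.       1.   ]]
[ 243  150   25   96 2283] [[243. 150.]
 [267. 150.]
 [267. 245.]
 [243. 245.]] [[ 564.148 -285.301   40.   ]
 [ 585.86  -280.693   40.   ]
 [ 607.164 -375.183   40.   ]
 [ 583.176 -380.253   40.   ]]
[494  94   4   4   4] [[497.  97.]
 [497.  97.]
 [494.  94.]
 [494.  94.]] [[ 834.626 -151.031   40.   ]
 [ 834.626 -151.031   40.   ]
 [ 828.49  -149.603   40.   ]
 [ 828.49  -149.603   40.   ]]
[499  98   3   2   3] [[498.8  98.4]
 [499.   98. ]
 [501.   99. ]
 [500.8  99.4]] [[ 838.252 -151.423   40.   ]
 [ 838.483 -150.826   40.   ]
 [ 842.395 -150.61    40.   ]
 [ 842.161 -151.21    40.   ]]
green [208  97  34  34 900] [ 538.727 -256.191   20.   ]
green [269  95  34  33 875] [ 596.156 -241.531   20.   ]
```

View pics/w1.png

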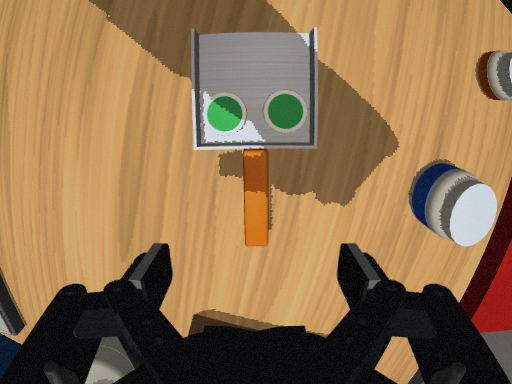

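The wrist view shows the handle at columns 243–267, rows 150–245, upright and centred between the fingers. Both lids are in the tray at about (225,114) and (286,111). The error is about 1 mm, so I'll descend and grip.

Call:
send_rows(offset=[[0.01, 0, -0.15], [0.01, 0, -0.3], [0.01, 0, -0.45], [0.01, 0, -0.6], [0.01, 0, -0.75], [0.01, 0, -0.9], [0.01, 0, -1]], dr=[[0, 0, 0], [0, 0, 0], [0, 0, 0], [0, 0, 0], [0, 0, 0], [0, 0, 0], [0, 0, 0]])

```text
t: 3.2
position: [582.2, -316.5, 28.3]
eef_rot: [0.63, 0.777, -0.0, -0.0]
wrist_force: [0.2, -0.3, 0.2]
gripper_width: 0.998
finger_force: 0.0
```

Call:
send_rows(offset=[[0, 0, -0.06], [0, 0, -0.12], [0, 0, -0.17], [0, 0, -0.17], [0, 0, -0.17]], dr=[[0, 0, 0], [0, 0, 0], [0, 0, 0], [0, 0, 0], [0, 0, 0]])

```text
t: 3.7
position: [583.2, -316.4, 8.7]
eef_rot: [0.629, 0.777, 0.0, 0.0]
wrist_force: [-0.9, -0.2, 0.3]
gripper_width: 0.998
finger_force: 0.0
```

Call:
send_rows(offset=[[0, 0, 0], [0, 0, 0], [0, 0, 0], [0, 0, 0], [0, 0, 0], [0, 0, 0], [0, 0, 0], [0, 0, 0], [0, 0, 0], [0, 0, 0], [0, 0, 0], [0, 0, 0]], dr=[[0, 0, 0], [0, 0, 0], [0, 0, 0], [0, 0, 0], [0, 0, 0], [0, 0, 0], [0, 0, 0], [0, 0, 0], [0, 0, 0], [0, 0, 0], [0, 0, 0], [0, 0, 0]], jaw=1)

```text
t: 4.9
position: [583.2, -316.5, 8.9]
eef_rot: [0.629, 0.777, -0.0, 0.0]
wrist_force: [-1.3, 0.3, 5.4]
gripper_width: 0.26
finger_force: 59.7
```

Gripped. Now I'll lift smoothly and check for pitch sag.

Call:
send_rows(offset=[[0, 0, 0.01], [0, 0, 0.03], [0, 0, 0.07], [0, 0, 0.12], [0, 0, 0.18], [0, 0, 0.25], [0, 0, 0.33], [0, 0, 0.41], [0, 0, 0.49], [0, 0, 0.57], [0, 0, 0.65], [0, 0, 0.73], [0, 0, 0.81], [0, 0, 0.88], [0, 0, 0.94], [0, 0, 0.98], [0, 0, 1], [0, 0, 1], [0, 0, 1], [0, 0, 1]], dr=[[0, 0, 0], [0, 0, 0], [0, 0, 0], [0, 0, 0], [0, 0, 0], [0, 0, 0], [0, 0, 0], [0, 0, 0], [0, 0, 0], [0, 0, 0], [0, 0, 0], [0, 0, 0], [0, 0, 0], [0, 0, 0], [0, 0, 0], [0, 0, 0], [0, 0, 0], [0, 0, 0], [0, 0, 0], [0, 0, 0]])

```text
t: 6.9
position: [582.7, -316.1, 127.9]
eef_rot: [0.629, 0.777, -0.0, -0.0]
wrist_force: [-0.5, -0.2, -2.9]
gripper_width: 0.26
finger_force: 58.9
```

```bash
python3 - <<'E'
from h import *
c=read_camera("wrist");cv2.imwrite("pics/w2.png",c["image"]);c=read_camera("scene");cv2.imwrite("pics/s2.png",cv2.resize(c["image"][60:330,0:360],None,fx=2,fy=2))
E
```

```text
(no output)
```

View pics/w2.png

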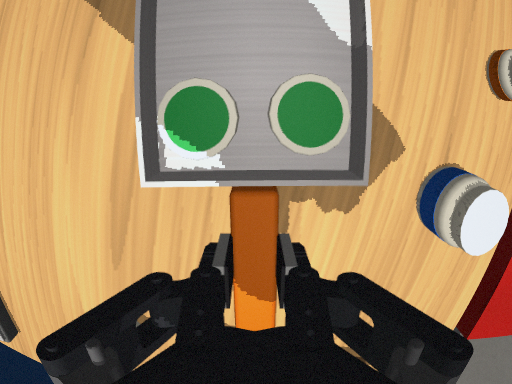

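View pics/s2.png

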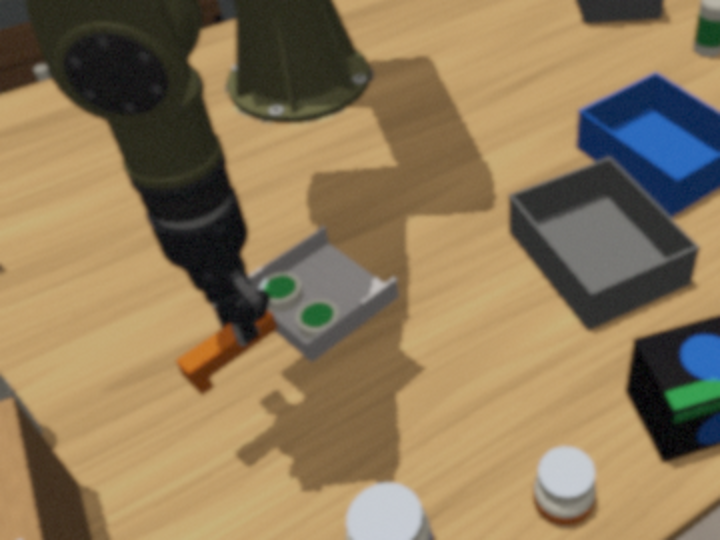

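The scoop hangs level, with both lids against the back half of the tray, at about (198,117) and (310,114) in the wrist view. I'll carry it with gentle ramps toward TCP (516,150,140), turning to heading 94°.

Call:
send_rows(offset=[[0, 0.02, 0], [-0.01, 0.06, 0], [-0.02, 0.13, 0.01], [-0.03, 0.21, 0.02], [-0.04, 0.3, 0.03], [-0.06, 0.4, 0.04], [-0.07, 0.5, 0.05], [-0.08, 0.6, 0.06], [-0.1, 0.7, 0.07], [-0.11, 0.79, 0.08], [-0.12, 0.86, 0.09], [-0.13, 0.92, 0.09], [-0.14, 0.96, 0.09], [-0.14, 0.97, 0.09]], dr=[[0, 0, 0], [0, 0, 0], [0, 0, -0.003], [0, 0, -0.005], [0, 0, -0.007], [0, 0, -0.009], [0, 0, -0.011], [0, 0, -0.013], [0, 0, -0.015], [0, 0, -0.017], [0, 0, -0.019], [0, 0, -0.02], [0, 0, -0.021], [0, 0, -0.022]])

```text
t: 8.4
position: [566.0, -199.4, 139.2]
eef_rot: [0.643, 0.766, -0.0, -0.0]
wrist_force: [0.2, -0.0, -3.0]
gripper_width: 0.257
finger_force: 59.0
```

Call:
send_rows(offset=[[0, 0.02, 0], [-0.01, 0.06, 0], [-0.02, 0.13, 0], [-0.03, 0.21, 0], [-0.04, 0.3, 0], [-0.06, 0.4, 0], [-0.07, 0.5, 0], [-0.08, 0.6, 0], [-0.1, 0.7, 0], [-0.11, 0.79, 0], [-0.12, 0.86, 0], [-0.13, 0.92, 0], [-0.14, 0.96, 0], [-0.14, 0.97, 0]], dr=[[0, 0, 0], [0, 0, 0], [0, 0, -0.003], [0, 0, -0.005], [0, 0, -0.007], [0, 0, -0.009], [0, 0, -0.011], [0, 0, -0.013], [0, 0, -0.015], [0, 0, -0.017], [0, 0, -0.019], [0, 0, -0.02], [0, 0, -0.021], [0, 0, -0.022]])

```text
t: 9.8
position: [549.2, -83.0, 139.2]
eef_rot: [0.656, 0.755, -0.0, -0.0]
wrist_force: [0.4, -0.7, -3.3]
gripper_width: 0.26
finger_force: 59.0
```

Call:
send_rows(offset=[[0, 0.02, 0], [-0.01, 0.06, 0], [-0.02, 0.13, 0], [-0.03, 0.21, 0], [-0.04, 0.3, 0], [-0.06, 0.4, 0], [-0.07, 0.5, 0], [-0.08, 0.6, 0], [-0.1, 0.7, 0], [-0.11, 0.79, 0], [-0.12, 0.86, 0], [-0.13, 0.92, 0], [-0.14, 0.96, 0], [-0.14, 0.97, 0]], dr=[[0, 0, 0], [0, 0, 0], [0, 0, -0.003], [0, 0, -0.005], [0, 0, -0.007], [0, 0, -0.009], [0, 0, -0.011], [0, 0, -0.013], [0, 0, -0.015], [0, 0, -0.017], [0, 0, -0.019], [0, 0, -0.02], [0, 0, -0.021], [0, 0, -0.022]])

```text
t: 11.2
position: [532.4, 33.4, 139.2]
eef_rot: [0.669, 0.744, -0.0, -0.0]
wrist_force: [-0.5, -0.3, -3.3]
gripper_width: 0.256
finger_force: 59.0
```

Call:
send_rows(offset=[[0, 0.02, 0], [-0.01, 0.06, 0], [-0.02, 0.13, 0], [-0.03, 0.21, 0], [-0.04, 0.3, 0], [-0.06, 0.4, 0], [-0.07, 0.5, 0], [-0.08, 0.6, 0], [-0.1, 0.7, 0], [-0.11, 0.79, 0], [-0.12, 0.86, 0], [-0.13, 0.92, 0], [-0.14, 0.96, 0], [-0.14, 0.97, 0], [-0.14, 0.97, 0], [-0.14, 0.97, 0]], dr=[[0, 0, 0], [0, 0, 0], [0, 0, -0.003], [0, 0, -0.005], [0, 0, -0.007], [0, 0, -0.009], [0, 0, -0.011], [0, 0, -0.013], [0, 0, -0.015], [0, 0, -0.017], [0, 0, -0.019], [0, 0, -0.02], [0, 0, -0.021], [0, 0, -0.022], [0, 0, -0.022], [0, 0, -0.022]])

```text
t: 12.8
position: [515.8, 149.0, 139.2]
eef_rot: [0.682, 0.732, -0.0, 0.0]
wrist_force: [-0.0, 0.7, -3.5]
gripper_width: 0.258
finger_force: 59.0
```

```bash
python3 - <<'E'
from h import *
from scipy.spatial.transform import Rotation as R
o=get_obs();print(o["position"],R.from_quat(o["eef_rot"]).as_matrix().round(3),o["q"].round(2))
a=read_camera("wrist")["image"];c=read_camera("top");b=c["image"];cv2.imwrite("pics/3.png",np.hstack([cv2.resize(a,(400,300)),cv2.resize(b[120:330,30:310],(400,300))]))
for s,ce,p in blob(b,(50,150,80),(75,255,255))[:4]: print(s,px2w(c,ce,20+125))
E
```

```text
[515.8323597  149.0088107  139.17166735] [[-0.071  0.997 -0.   ]
 [ 0.997  0.071 -0.   ]
 [-0.    -0.    -1.   ]] [ 0.28  0.23 -0.31  1.02 -0.    1.78]
[196  43  60  24 559] [[868.94612284  62.50160431 145.        ]]
```

View pics/3.png

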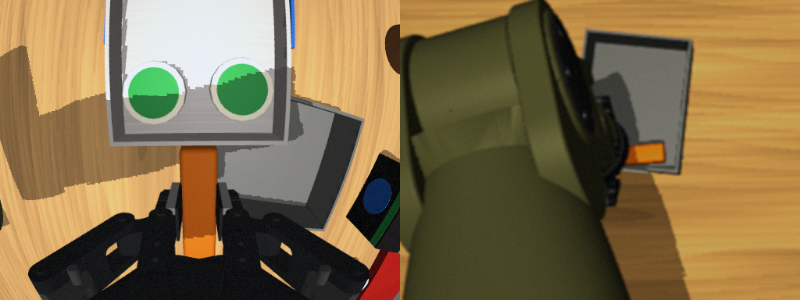

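Everything is in place: both lids are still in the tray, and the blue bin's edges show evenly on both sides of the tray in the wrist view, at columns 107 and 292. Now I'll tip gently about the front edge.

Call:
send_rows(offset=[[0, 0, 0], [0, 0, 0], [0, 0, 0.01], [0, 0.01, 0.01], [0, 0.01, 0.02], [0, 0.02, 0.03], [0, 0.03, 0.04], [0, 0.03, 0.05], [0, 0.04, 0.06], [0, 0.05, 0.07], [0, 0.06, 0.08], [0, 0.07, 0.09], [0, 0.07, 0.09]], dr=[[-0.02, -0.0014, 0], [-0.04, -0.003, 0], [-0.065, -0.005, 0], [-0.09, -0.006, 0], [-0.11, -0.008, 0], [-0.135, -0.009, 0], [-0.155, -0.011, 0], [-0.167, -0.012, 0], [-0.18, -0.013, 0], [-0.19, -0.013, 0], [-0.2, -0.014, 0], [-0.222, -0.016, 0], [-0.222, -0.016, 0]])

```text
t: 14.2
position: [515.7, 158.6, 149.7]
eef_rot: [0.671, 0.721, -0.119, 0.128]
wrist_force: [-0.1, 0.1, -4.6]
gripper_width: 0.255
finger_force: 59.0
```

Call:
send_rows(offset=[[0, 0.01, 0.02], [0, 0.01, 0.03], [0, 0.02, 0.05], [0, 0.03, 0.06], [0, 0.05, 0.08], [0, 0.06, 0.1], [0, 0.07, 0.12], [0, 0.08, 0.14], [0, 0.1, 0.15], [0, 0.11, 0.17], [0, 0.11, 0.17], [0, 0.11, 0.17], [0, 0.11, 0.17], [0, 0.11, 0.17]], dr=[[-0.01, -0.001, 0], [-0.02, -0.0015, 0], [-0.03, -0.002, 0], [-0.04, -0.003, 0], [-0.055, -0.004, 0], [-0.065, -0.005, 0], [-0.075, -0.005, 0], [-0.09, -0.006, 0], [-0.1, -0.007, 0], [-0.11, -0.008, 0], [-0.11, -0.008, 0], [-0.11, -0.008, 0], [-0.11, -0.008, 0], [-0.11, -0.008, 0]])

```text
t: 15.6
position: [515.8, 170.7, 170.5]
eef_rot: [0.658, 0.707, -0.176, 0.189]
wrist_force: [0.2, -0.6, -2.7]
gripper_width: 0.26
finger_force: 59.1
```

```bash
python3 - <<'E'
from h import *
from scipy.spatial.transform import Rotation as R
o=get_obs();print(o["t"],o["position"],R.from_quat(o["eef_rot"]).as_matrix().round(3))
a=read_camera("wrist")["image"];c=read_camera("scene");b=c["image"];cv2.imwrite("pics/4.png",np.hstack([cv2.resize(a,(400,300)),cv2.resize(b[50:260,180:460],(400,300))]))
E
```

```text
15.6 [515.7927569  170.70266408 170.49442951] [[-0.061  0.997  0.036]
 [ 0.864  0.071 -0.498]
 [-0.499  0.001 -0.866]]
```

View pics/4.png

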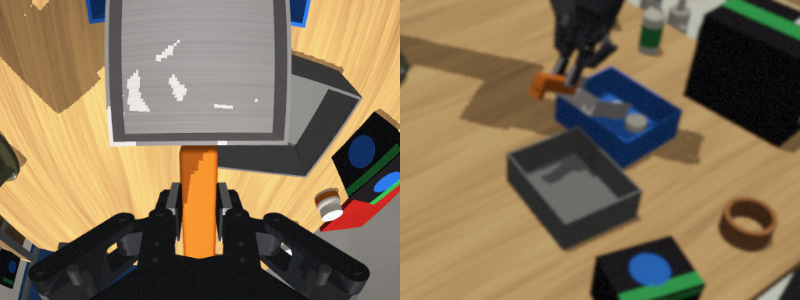

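The tray is empty and a lid is visible in the blue bin at about (637,120) of the composite. I'll level the scoop and go back.

Call:
send_rows(offset=[[0, -0.02, 0.02], [0, -0.04, 0.03], [0, -0.06, 0.03], [0, -0.09, 0.03], [0, -0.12, 0.03], [0, -0.15, 0.03], [0, -0.18, 0.03], [0, -0.18, 0.03]], dr=[[0.05, 0.003, 0], [0.1, 0.007, 0], [0.15, 0.01, 0], [0.2, 0.014, 0], [0.25, 0.018, 0], [0.29, 0.021, 0], [0.332, 0.0235, 0], [0.332, 0.0235, 0]])

```text
t: 16.5
position: [515.7, 146.8, 174.4]
eef_rot: [0.683, 0.731, 0.0, 0.001]
wrist_force: [0.3, -1.0, -4.5]
gripper_width: 0.257
finger_force: 59.2
```

Call:
send_rows(offset=[[0.03, -0.2, 0], [0.06, -0.4, 0], [0.08, -0.6, 0], [0.11, -0.8, 0], [0.14, -1, 0]], dr=[[0, 0, 0.004], [0, 0, 0.009], [0, 0, 0.013], [0, 0, 0.018], [0, 0, 0.022]])

```text
t: 17.0
position: [532.4, 28.6, 173.9]
eef_rot: [0.668, 0.744, -0.001, 0.001]
wrist_force: [0.2, -0.3, -3.7]
gripper_width: 0.258
finger_force: 59.2
```

```bash
python3 - <<'E'
from h import *
from scipy.spatial.transform import Rotation as R
o=get_obs();print(o["t"],o["position"],R.from_quat(o["eef_rot"]).as_matrix().round(3))
a=read_camera("top")["image"];c=read_camera("scene");b=c["image"];cv2.imwrite("pics/5.png",np.hstack([cv2.resize(a[120:330,30:310],(400,300)),cv2.resize(b[50:260,180:460],(400,300))]))
E
```

```text
17.0 [532.38089971  28.57353483 173.89922368] [[-0.106  0.994  0.   ]
 [ 0.994  0.106 -0.002]
 [-0.002 -0.    -1.   ]]
```

View pics/5.png

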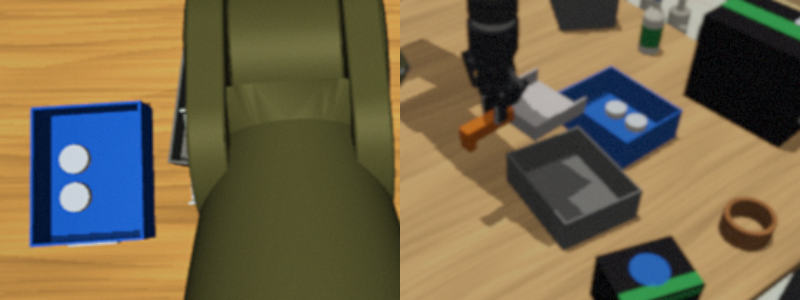

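Both lids lie flat in the blue bin, at about (73,158) and (74,197) in the left half. I'll return the scoop to where it started.

Call:
send_rows(offset=[[0.03, -0.2, 0], [0.06, -0.4, 0], [0.08, -0.6, 0], [0.11, -0.8, 0], [0.14, -0.96, 0]], dr=[[0, 0, 0.004], [0, 0, 0.009], [0, 0, 0.013], [0, 0, 0.018], [0, 0, 0.022]])

```text
t: 17.6
position: [549.4, -86.2, 173.9]
eef_rot: [0.656, 0.755, -0.0, 0.0]
wrist_force: [0.9, 0.6, -2.9]
gripper_width: 0.256
finger_force: 59.2
```

Call:
send_rows(offset=[[0.03, -0.2, 0], [0.06, -0.4, 0], [0.08, -0.6, 0], [0.11, -0.8, 0], [0.14, -0.96, 0]], dr=[[0, 0, 0.004], [0, 0, 0.009], [0, 0, 0.013], [0, 0, 0.018], [0, 0, 0.022]])

```text
t: 18.1
position: [566.3, -201.4, 173.8]
eef_rot: [0.643, 0.766, -0.0, 0.0]
wrist_force: [0.4, 1.2, -3.7]
gripper_width: 0.261
finger_force: 59.2
```

Call:
send_rows(offset=[[0.03, -0.2, 0], [0.06, -0.4, -0.05], [0.08, -0.6, -0.1], [0.11, -0.8, -0.2], [0.14, -0.96, -0.3], [0.14, -0.96, -0.4], [0.14, -0.96, -0.5], [0.14, -0.96, -0.5]], dr=[[0, 0, 0.004], [0, 0, 0.009], [0, 0, 0.013], [0, 0, 0.018], [0, 0, 0.022], [0, 0, 0.022], [0, 0, 0.022], [0, 0, 0.022]])

```text
t: 18.9
position: [581.5, -314.4, 111.3]
eef_rot: [0.629, 0.777, -0.0, -0.002]
wrist_force: [-0.7, 0.3, -3.8]
gripper_width: 0.258
finger_force: 59.2
```

Call:
send_rows(offset=[[0, 0, -0.1], [0, 0, -0.2], [0, 0, -0.3], [0, 0, -0.4], [0, 0, -0.5], [0, 0, -0.58], [0, 0, -0.65], [0, 0, -0.7], [0, 0, -0.72], [0, 0, -0.74], [0, 0, -0.74], [0, 0, -0.74]], dr=[[0, 0, 0], [0, 0, 0], [0, 0, 0], [0, 0, 0], [0, 0, 0], [0, 0, 0], [0, 0, 0], [0, 0, 0], [0, 0, 0], [0, 0, 0], [0, 0, 0], [0, 0, 0]])

```text
t: 20.1
position: [583.3, -316.4, 25.6]
eef_rot: [0.629, 0.777, 0.0, 0.001]
wrist_force: [-0.5, 0.2, -3.2]
gripper_width: 0.26
finger_force: 59.2
```

Call:
send_rows(offset=[[0, 0, -0.03], [0, 0, -0.06], [0, 0, -0.09], [0, 0, -0.11], [0, 0, -0.12], [0, 0, -0.13], [0, 0, -0.13], [0, 0, -0.13]], dr=[[0, 0, 0], [0, 0, 0], [0, 0, 0], [0, 0, 0], [0, 0, 0], [0, 0, 0], [0, 0, 0], [0, 0, 0]])

```text
t: 20.9
position: [583.0, -316.3, 9.7]
eef_rot: [0.629, 0.777, 0.0, 0.0]
wrist_force: [-0.0, 1.2, -3.1]
gripper_width: 0.26
finger_force: 59.2
```

Nearly down. One more millimetre, then open and rise.

Call:
send_rows(offset=[[0, 0, -0.01], [0, 0, -0.01], [0, 0, -0.01]], dr=[[0, 0, 0], [0, 0, 0], [0, 0, 0]])

```text
t: 21.2
position: [583.3, -316.5, 8.9]
eef_rot: [0.629, 0.777, 0.0, 0.001]
wrist_force: [-1.4, 1.0, 1.3]
gripper_width: 0.257
finger_force: 59.7
```

Call:
send_rows(offset=[[0, 0, 0], [0, 0, 0], [0, 0, 0], [0, 0, 0], [0, 0, 0], [0, 0, 0], [0, 0, 0], [0, 0, 0], [0, 0, 0], [0, 0, 0], [0, 0, 0], [0, 0, 0]], dr=[[0, 0, 0], [0, 0, 0], [0, 0, 0], [0, 0, 0], [0, 0, 0], [0, 0, 0], [0, 0, 0], [0, 0, 0], [0, 0, 0], [0, 0, 0], [0, 0, 0], [0, 0, 0]], jaw=-1)

```text
t: 22.4
position: [583.0, -316.2, 8.4]
eef_rot: [0.629, 0.777, 0.0, 0.0]
wrist_force: [0.3, 0.8, -0.0]
gripper_width: 1.003
finger_force: 0.0
```

Call:
send_rows(offset=[[0, 0, 0.05], [0, 0, 0.15], [0, 0, 0.3], [0, 0, 0.5], [0, 0, 0.7], [0, 0, 0.9], [0, 0, 1], [0, 0, 1], [0, 0, 1]], dr=[[0, 0, 0], [0, 0, 0], [0, 0, 0], [0, 0, 0], [0, 0, 0], [0, 0, 0], [0, 0, 0], [0, 0, 0], [0, 0, 0]])

```text
t: 23.3
position: [582.8, -316.2, 128.1]
eef_rot: [0.629, 0.777, 0.0, 0.0]
wrist_force: [-0.5, -0.2, 0.3]
gripper_width: 1.001
finger_force: 0.0
```

```bash
python3 - <<'E'
from h import *
a=read_camera("wrist")["image"];b=read_camera("scene")["image"];cv2.imwrite("pics/6.png",np.hstack([cv2.resize(a,(400,300)),cv2.resize(b,(400,300))]))
E
```

```text
(no output)
```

View pics/6.png

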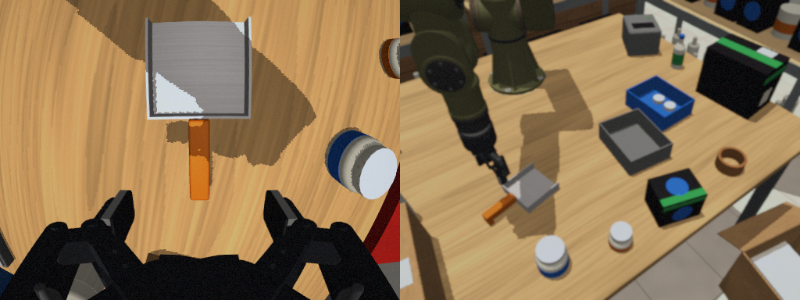

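The empty scoop stands flat and released, with its handle at about (200,160) in the left half. Both lids are in the blue bin at about (664,102) in the right half.

```bash
python3 -c "from cell import *;print(sign_off())"
```

```text
the job is handed in; nothing more can be done
None
```

Both lids are in the blue bin, the empty scoop stands flat on the table and is released, and the job was handed in at about 23 s of the 64 s allowed; no verdict came back.

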